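# Hang the slotted strap plate on the stand's pin

### The arm

A 6-joint arm with a two-finger parallel gripper is mounted at the origin on a cart in front of the work surface, level with it; the furniture and walls round the work are solid. World frame = base frame: x ahead of the robot, y to its left, z up, the work surface at z = 0. Lengths are in m, angles in rad, forces in N, time in s.
With the tool pointing down it reaches from about 0.3 to 0.875 m from the base axis. Payload 6.4 kg.
Tool frame: the origin (TCP) lies between the finger pads, 19 mm behind the fingertips; this is the grasp point; z points along the fingers, y is the line along which they close (so a half turn about z gives the same grasp; the last joint's range is limited). The gripper opens to 85 mm and grips with 20 to 120 N. Pads are 22 mm wide; open, the fingers measure 114 mm over their backs; the gripper's body (76 mm by 85 mm) begins 54 mm behind the grasp point. The pads swing forward as they close: fully open they stand 13 mm farther back than shut.
Start: joints at [-1.35, 0.181, 1.607, -0, 1.354, -0.206], TCP at [0.238, -0.523, 0.25] pointing down, gripper open.
Joint ranges: [-2.99, 2.99], [-0.89, 2.07], [0.3, 2.58], [-1.14, 4.28], [0, 2.63], [-3.12, 3.12]. Speed limits (rad/s): [2.57, 2.57, 3.01, 3.14, 3.14, 3.14].

### API

Orientations are given as a unit quaternion [w, x, y, z].
In Python, from bench import ctrl, camrig, status gives the robot as it stands (ctrl), with the cameras (camrig) and the readings (status).
- The arm moves only by the shell command python3 jog.py 'ROWS'. ROWS is a JSON list of rows, 1 to 10 of them, each of 7 numbers: dx, dy, dz in m, then a rotation vector rx, ry, rz in rad, then the opening from 0.0 (shut) to 1.0 (fully open); each row is the pose to reach, as a shift and turn from the pose commanded when the command began, along the tool's axes at that moment; what a row does not reach only later rows make up. A row lasts 1/8 s, in which the tool goes at most 0.0625 m and 0.188 rad, less where a joint would pass 70% of its speed; a pose out of reach is approached as far as the arm can. The fingers move at their own pace and stop on an object; the grip force is fixed at half the most. Time passes only in rows, so rows that do not move let the fingers close. It prints the time, the measured TCP pose, the force, the opening and the grip force at its end.
- status.get_obs(): the state, without advancing time (a new reading comes with each control period).
- camrig.camera(name): name is "side" or "top" or "wrist"; returns the picture (400x640x3 uint8, blue, green, red); there is no depth.
- camrig.camera_params(name): a dict with "fovy" (degrees; the focal length in pixels is half the picture's height over the tangent of half this angle, whatever the lens; pixels are square), "cx", "cy" (the principal point, pixels), "view" (4x4, takes a point from world to camera coordinates). Camera axes: x right, y up, looking along -z (the intrinsics and any distortion apply to the point x, -y, -z); pixel columns grow to the right and rows downward; lengths in m; the calibration is good to about 2 mm. A picture is of the moment at which its call begins: read the wrist's pose just before it. camera_params takes no time and is no camera call; for the wrist camera it gives the pose at the moment of the call.
- ctrl.hand_in(): hands the job in; it is judged then, once.
The state is a dict: "time_s": time; "q": joint angles; "dq": joint speeds; "joint_efforts": joint torques, N m; "eef_pos": TCP position; "eef_rot": TCP orientation; "wrist_force": force on the tool from outside, world axes, zero at the start; "torque": the same for the moment, N m; "opening": opening from 0.0 (shut) to 1.0 (fully open); "grasp_force": force on a finger pad.
Only numpy, scipy, OpenCV 4.12 (cv2) and the standard library are available. Lean on these libraries where they do the work, as an engineer would, in place of code of your own. Each camera call takes 0.05 s, during which the arm holds its last target. There are 200 camera calls.

### The job

Take the green slotted strap plate out of the wooden block and hang it on the stand's brass pin: slide its side slot sideways over the pin, behind the head, then let it down so that the pin sits in the notch and the plate hangs free and upright. The pin's height is set by hand, so feel for it gently and never press hard on the stand. Leave the other things on the worktop where they are.

Things in the scene. Friction and masses are not known exactly. Their poses are not given: they have to be found in the camera images.
- strap: Green flat strap plate, 8 mm thick (its x), 69 mm wide (y), 190 mm tall (z up), 0.2 to 0.4 kg, alike front and back; starts upright in the block's groove. Origin: underside, mid thickness, below the middle of tab and notch. Outline y, z in mm: body y -31..33, z 0..66; lower lip y -31..20, z 66..92.5; then the slot; upper jaw out to y 38, z 105..130; tab y -18..18, z 130..190.
- strap_grip (a point): Grip point on the strap's tab, 170 mm above its underside, mid width and thickness (strap axes). Pinch across the 8 mm with the TCP here, so that the fingers pass above the stand's post and pin head when the strap is hung.
- strap_mouth (a point): Middle of the strap's wide mouth, at y 29, z 85.5 mm of the strap (strap axes). The mouth is open to the strap's +y side and 39 mm high (z 66..105), since the upper jaw reaches 18 mm further than the lower lip. From y 20 inward runs the slot, 12.5 mm high (z 92.5..105), closed at y -6.5. Too narrow for the pin's head. The jaw's flat underside (z 105) can be rested on the pin.
- strap_seat (a point): Where the pin's axis lies when the strap is hung: y 0, z 108 mm of the strap (strap axes), in the notch, which is cut upward from the slot's inner end: y -6.5..6.5, up to z 113. With the pin at the slot's end the strap drops 8 mm to seat.
- rack: Fixed dark wooden block, 60 x 96 x 46 mm (x, y, z), origin at the centre of its underside, with a groove along its y: 11 mm wide, 36 mm deep, 68 mm long, floor 10 mm above the worktop. The strap stands in it, 1.5 mm play each side; lift straight up.
- stand: Fixed steel stand, does not yield. Origin on the worktop under the pin, which points along the stand's -x at y 0. Base 120 x 110 x 10 mm (x -50..70 mm). Square 24 mm post at x 18..42 mm, top at z 161 mm; on it a blue clamp block 44 x 40 x 30 mm, front face at x 8 mm, with a black knob behind (to x 74 mm).
- stand_hang (a point): Fixed point of the stand at x -6, y 0, z 135 mm: mid length and MEAN height of the brass pin (stand axes). The pin is 10 mm thick, free from x 8 to -20 mm, then an 18 mm round head to x -25 mm. It is clamped up to 12 mm above or below this point, differently each time; this reading does not show it: find the height by eye or touch.
- screw_box_1: Small green card box of screws, 48x68x53 mm, bystander. Origin: centre of the underside.
- tape_roll_black: Black tape roll lying flat, 64 mm across, 19 mm high, bystander. Origin: centre of the underside.
- screwdriver_red: Red screwdriver lying down, 225 mm long, bystander. Origin: centre of the underside.

How it is judged:
By the outcome, as a careful person would: the job done as asked, in the order asked, and still so for the second after the job is handed in, with the robot touching nothing.
It also fails if it takes over 58 s, if anything falls off the work surface, if the arm or the gripper's body presses on something with over 40 N, if the wrist force passes 120 N, or if a joint passes its speed limit or range.

## Working session

There is one attempt and no reset: what is moved stays moved. The work goes in short steps, Python scripts to look and compute and a shell command to move; the robot and the scene stay as the last step left them, time stands still between calls to the robot, and variables do not carry over. Pictures are saved under pics/ and viewed, at most 10 in all, crops included, and the job is handed in when it is done.

```bash
ls; mkdir -p pics
python3 - <<'E'
from bench import ctrl, camrig, status
import cv2,numpy as np
o=status.get_obs();print(o)
for n in("side","top"):
    cv2.imwrite(f"pics/{n}0.png",camrig.camera(n));p=camrig.camera_params(n);print(n,p)
E
```

```text
bench.py
jog.py
pics
{'time_s': 0.0, 'q': array([-1.35028988e+00,  1.81546219e-01,  1.60800169e+00,  2.16398719e-05,
        1.35380159e+00, -2.06327008e-01]), 'dq': array([ 4.79910670e-04,  7.95912887e-04,  1.67834874e-03, -7.33396400e-04,
        1.19716674e-03, -9.56104759e-05]), 'joint_efforts': array([ 5.21322672e-04, -4.44859815e+01, -3.51333976e+01, -9.12826295e-05,
        9.06020781e-03,  1.39788887e-05]), 'eef_pos': array([ 0.23793669, -0.52289291,  0.24908427]), 'eef_rot': array([-8.78477784e-04,  9.77313075e-01,  2.11797973e-01,  4.33614742e-06]), 'wrist_force': array([ 0.42364129, -0.1584632 ,  0.54917104]), 'torque': array([-0.01608619, -0.03197334, -0.0004861 ]), 'grasp_force': 0.0, 'opening': 1.0016323054624117}
side {'fovy': 45.98016800702905, 'cx': 326.0328498332932, 'cy': 199.59002909712422, 'view': array([[-0.98775692, -0.15399933, -0.02490948,  0.51413541],
       [ 0.04491528, -0.43365689,  0.89995796, -0.1248601 ],
       [-0.14939509,  0.88782088,  0.43526451, -0.92842362],
       [ 0.        ,  0.        ,  0.        ,  1.        ]])}
top {'fovy': 57.16155586659198, 'cx': 312.42890137089813, 'cy': 199.33250038131266, 'view': array([[-0.01708257, -0.99983582,  0.00604364,  0.02778641],
       [ 0.98869027, -0.01599079,  0.14911689, -0.53205506],
       [-0.14899577,  0.00852258,  0.98880111, -0.88831613],
       [ 0.        ,  0.        ,  0.        ,  1.        ]])}
```

View pics/side0.png

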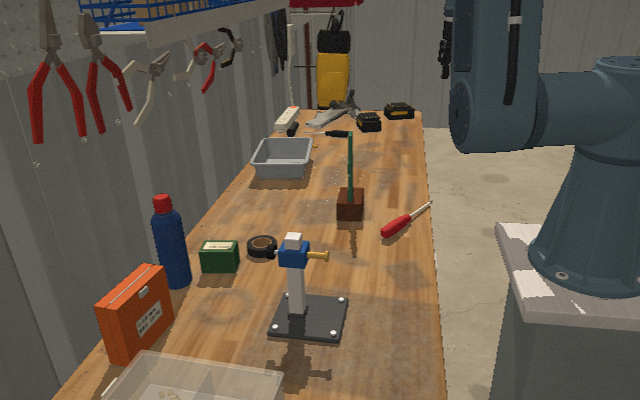

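View pics/top0.png

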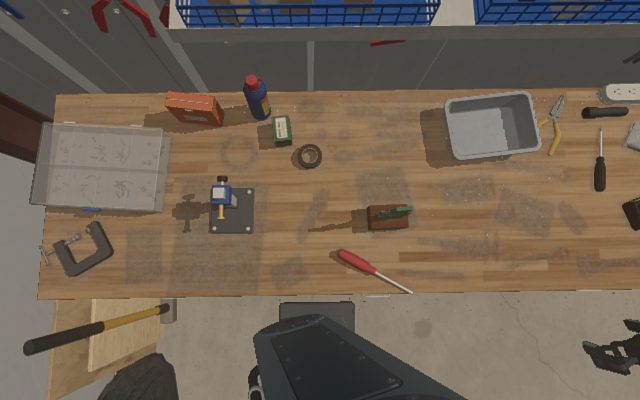

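Side: stand with pin pointing right (head ~(326,255)), strap edge-on at (350,180). Top: stand at (222,205), rack at (390,215). I'll enlarge these.

```bash
cat > h.py <<'E'
import numpy as np,cv2
from scipy.spatial.transform import Rotation as R
from scipy.optimize import least_squares
from bench import ctrl, camrig, status
def proj(p,X):
    X=np.atleast_2d(X);V=p["view"];c=X@V[:3,:3].T+V[:3,3]
    f=200/np.tan(np.radians(p["fovy"]/2))
    return np.c_[p["cx"]+f*c[:,0]/-c[:,2],p["cy"]-f*c[:,1]/-c[:,2]]
def tri(obs):  # [(params,(u,v))...]
    r=lambda X:np.concatenate([proj(p,X)[0]-uv for p,uv in obs])
    s=least_squares(r,[.5,0,.1]);return s.x,np.abs(s.fun).max()
def onz(p,uv,z):
    s=least_squares(lambda a:proj(p,[a[0],a[1],z])[0]-uv,[.5,0]);return s.x
def crop(im,u,v,w,h,s,g=10):
    c=cv2.resize(im[v:v+h,u:u+w],None,fx=s,fy=s,interpolation=cv2.INTER_CUBIC)
    for k in range(0,w,g): cv2.putText(c,str(u+k),(k*s,8),0,.3,(255,255,255),1);cv2.line(c,(k*s,8),(k*s,14),(0,0,255),1)
    for k in range(0,h,g): cv2.putText(c,str(v+k),(0,k*s+4),0,.3,(255,255,255),1);cv2.line(c,(20,k*s),(26,k*s),(0,0,255),1)
    return c
def q2R(q): return R.from_quat(np.r_[q[1:],q[0]])
E
python3 - <<'E'
from h import *
t=cv2.imread("pics/top0.png");s=cv2.imread("pics/side0.png")
a=np.vstack([crop(t,360,195,60,40,6),crop(t,200,170,60,70,5)[:350,:].copy() if 0 else cv2.resize(crop(t,203,170,60,60,6),(360,360))])
b=crop(s,260,120,110,150,4)
H=600
c=np.zeros((600,800,3),np.uint8);c[:600,:360]=a[:600];c[:600,360:800]=b[:600]
cv2.imwrite("pics/c1.png",c)
E
```

```text
(no output)
```

View pics/c1.png

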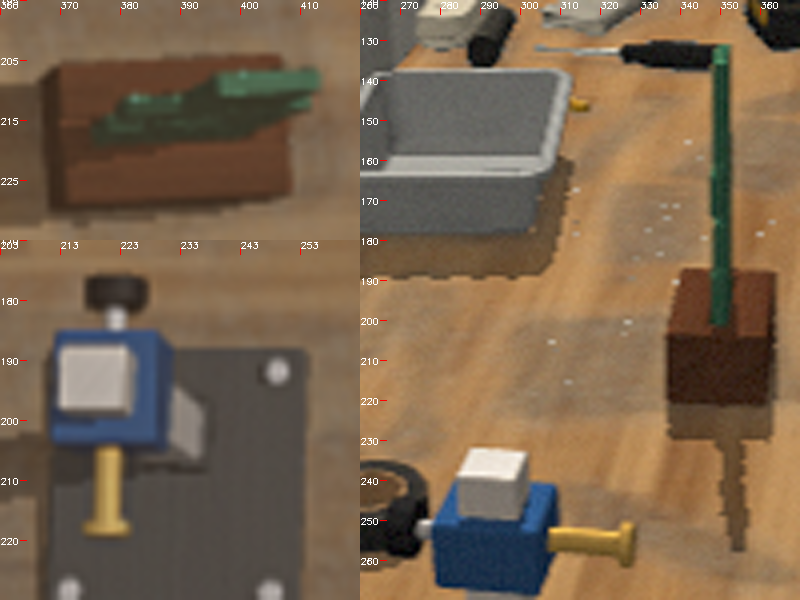

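Run:
```python
from h import *
T=camrig.camera_params("top");S=camrig.camera_params("side")
def fit(pts,g,nm):
    def w(a,L): 
        L=np.array(L)/1e3;c,s=np.cos(a[2]),np.sin(a[2]);z=a[3] if len(L)<3 else L[2]
        return [a[0]+c*L[0]-s*L[1],a[1]+s*L[0]+c*L[1],z]
    s=least_squares(lambda a:np.concatenate([proj(p,w(a,L))[0]-uv for p,L,uv in pts]),g)
    print(nm,s.x.round(4));print(s.fun.reshape(-1,2).round(1).tolist())
fit([(T,(18,12,161),(213,198.5)),(T,(18,-12,161),(225,198.5)),(T,(42,12,161),(212.7,187.3)),(T,(42,-12,161),(224.5,187.2)),
(S,(42,12,161),(284.5,246)),(S,(18,12,161),(299,248.5)),(S,(18,-12,161),(302,233.5)),(S,(42,-12,161),(288.5,232)),(T,(70,-55,10),(253.5,188)),
(T,(-25,0),(220.4,219.2)),(S,(-25,0),(327.6,255.5))],[.6,.2,0,.135],"stand")
fit([(S,(30,48,46),(336.5,203.5)),(S,(-30,48,46),(364,203)),(S,(30,-48,46),(339,187.5)),(S,(-30,-48,46),(363.5,187.5)),
(T,(30,48,46),(369.8,205.5)),(T,(30,-48,46),(406.5,204)),(T,(-30,-48,46),(408.3,227)),(T,(-30,48,46),(369.8,229))],[.5,-.2,0],"rack")
print("tab",tri([(T,(404.8,207.3)),(S,(350,133.5))]))
```

```text
stand [ 0.5018  0.2311 -0.0096  0.1288]
[[-2.4, -0.1], [-3.4, -0.2], [-1.7, 0.3], [-2.6, 0.3], [-0.5, -6.8], [0.3, -8.3], [0.6, -1.1], [-0.8, -0.5], [-1.1, -0.7], [-1.3, 0.1], [1.2, 0.2]]
rack [ 0.4856 -0.17    0.0499]
[[0.2, -0.4], [-1.4, 0.7], [0.9, -1.4], [0.5, -0.9], [-1.6, 0.2], [-0.3, -0.8], [0.5, 0.0], [0.6, 0.6]]
tab (array([ 0.48809874, -0.17240263,  0.19781043]), np.float64(0.30032521018216585))
```

```bash
T='[0.374,-0.218,-0.13,0,0,-1.19,1]'; python3 jog.py '[[0.374,-0.218,-0.13,0,0,-1.19,1],[0.374,-0.218,-0.13,0,0,-1.19,1],[0.374,-0.218,-0.13,0,0,-1.19,1],[0.374,-0.218,-0.13,0,0,-1.19,1],[0.374,-0.218,-0.13,0,0,-1.19,1],[0.374,-0.218,-0.13,0,0,-1.19,1],[0.374,-0.218,-0.13,0,0,-1.19,1],[0.374,-0.218,-0.13,0,0,-1.19,1],[0.374,-0.218,-0.13,0,0,-1.19,1],[0.374,-0.218,-0.13,0,0,-1.19,1]]'
python3 - <<'E'
from h import *
p=camrig.camera_params("wrist");im=camrig.camera("wrist");cv2.imwrite("pics/w1.png",im)
import pickle;pickle.dump(p,open("w1.pkl","wb"));print(p)
o=status.get_obs();print(o["q"],o["eef_pos"],q2R(o["eef_rot"]).as_matrix().round(3))
E
```

```text
time_s: 1.35
eef_pos: [0.4874, -0.1712, 0.379]
eef_rot: [-0.001, 0.691, 0.723, -0.0]
wrist_force: [-0.3, 0.2, 0.4]
opening: 1.0
grasp_force: 0.0
{'fovy': 63.60990091808628, 'cx': 315.16434077824744, 'cy': 198.09111770922516, 'view': array([[ 0.99901937,  0.04423276, -0.00193995, -0.47754792],
       [-0.04310545,  0.96168388, -0.27075088,  0.25602543],
       [-0.01011044,  0.27056899,  0.96264749, -0.45158667],
       [ 0.        ,  0.        ,  0.        ,  1.        ]])}
[-5.67981436e-01 -2.97240584e-02  1.57470893e+00 -4.80822395e-04
  1.59829365e+00 -6.11633585e-01] [ 0.487319   -0.17140036  0.37901389] [[-0.044  0.999 -0.002]
 [ 0.999  0.044  0.001]
 [ 0.001 -0.002 -1.   ]]
```

View pics/w1.png

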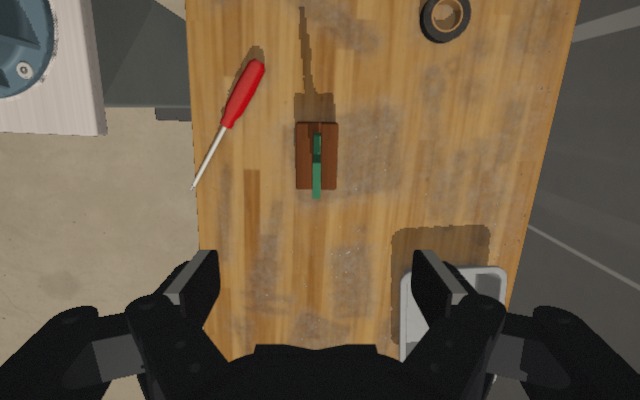

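Run:
```python
from h import *
cv2.imwrite("pics/c2.png",crop(cv2.imread("pics/w1.png"),285,110,65,100,6,5))
```

```text
(no output)
```

View pics/c2.png

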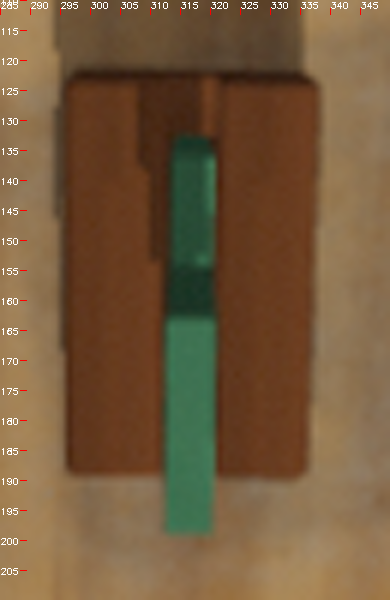

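Run:
```python
from h import *
import pickle;W=pickle.load(open("w1.pkl","rb"));T=camrig.camera_params("top");S=camrig.camera_params("side")
print("cam",-W["view"][:3,:3].T@W["view"][:3,3])
def w(a,L):
    L=np.array(L)/1e3;c,s=np.cos(a[2]),np.sin(a[2]);z=a[3] if len(L)<3 else L[2]+(a[3] if len(a)==5 else 0)
    return [a[0]+c*L[0]-s*L[1],a[1]+s*L[0]+c*L[1],z]
def fit(pts,g,nm):
    s=least_squares(lambda a:np.concatenate([proj(p,w(a,L))[0]-uv for p,L,uv in pts]),g,loss="soft_l1")
    print(nm,s.x.round(4));print(np.array([proj(p,w(s.x,L))[0]-uv for p,L,uv in pts]).round(1).tolist());return s.x
fit([(W,(-30,48,46),(295.5,123)),(W,(30,48,46),(337.5,123.5)),(W,(30,-48,46),(336,188.5)),(W,(-30,-48,46),(295.5,189))],[.5,-.2,0],"rackW")
a=fit([(W,(0,18,190),(316.5,163)),(W,(0,-18,190),(315.8,198.8)),(T,(0,0,190),(404.8,207.3)),(S,(0,0,190),(350.2,132.5))],[.5,-.2,0,.01,0][:5],"strap")
for sg in(1,-1):
  for z,ys in((130,(38,18,-18,-31)),(66,(33,-31)),(190,(18,-18))):
    for y in ys:
        X=w(a,(0,sg*y,z));print(sg,y,z,proj(W,X)[0].round(1),proj(T,X)[0].round(1))
fit([(T,(18,12,161),(213,198.5)),(T,(18,-12,161),(225,198.5)),(T,(42,12,161),(212.7,187.3)),(T,(42,-12,161),(224.5,187.2)),
(S,(18,-12,161),(302,233.5)),(S,(42,-12,161),(288.5,232)),(T,(70,-55,10),(253.5,188)),
(T,(-25,0),(220.4,219.2)),(S,(-25,0),(327.6,255.5))],[.6,.2,0,.135],"stand")
```

```text
cam [ 0.48354998 -0.10290691  0.50311147]
rackW [ 0.487  -0.1709  0.0351]
[[-0.8, -0.7], [0.7, -0.8], [0.3, 1.6], [-0.2, 0.7]]
strap [ 0.487  -0.1712  0.0262  0.0104  0.    ]
[[0.1, -0.3], [0.1, 0.5], [-0.2, 0.6], [-0.1, 0.0]]
1 38 130 [316.8 135.8] [380.9 212. ]
1 18 130 [316.5 153.9] [389.8 211.6]
1 -18 130 [315.9 185. ] [405.8 211. ]
1 -31 130 [315.7 195.9] [411.5 210.7]
1 33 66 [316.6 135.6] [377.9 215. ]
1 -31 66 [315.7 183.4] [404.3 213.9]
1 18 190 [316.6 162.7] [396.  208.3]
1 -18 190 [315.9 199.3] [413.2 207.6]
-1 38 130 [315.6 201.7] [414.6 210.6]
-1 18 130 [315.9 185. ] [405.8 211. ]
-1 -18 130 [316.5 153.9] [389.8 211.6]
-1 -31 130 [316.7 142.2] [384.  211.9]
-1 33 66 [315.7 184.9] [405.1 213.8]
-1 -31 66 [316.6 137.1] [378.7 214.9]
-1 18 190 [315.9 199.3] [413.2 207.6]
-1 -18 190 [316.6 162.7] [396.  208.3]
stand [ 0.5024  0.228  -0.0306  0.1275]
[[-0.7, -0.5], [-1.8, -0.4], [0.1, -0.1], [-0.7, 0.2], [0.8, -2.2], [-0.4, -1.8], [0.6, -0.5], [0.0, -0.1], [1.1, -0.0]]
```

Wrist view: tab top from (316,163) to (316,199), jaw shoulder toward up (rows 135–154) → mouth faces world +y. TCP is right above the tab; descend and grip.

```bash
python3 jog.py '[[0,0,0.06,0,0,0,1],[0,0,0.12,0,0,0,1],[0,0,0.17,0,0,0,1],[0,0,0.199,0,0,0,1],[0,0,0.199,0,0,0,0.5],[0,0,0.199,0,0,0,0],[0,0,0.199,0,0,0,0],[0,0,0.199,0,0,0,0],[0,0,0.199,0,0,0,0]]'; python3 jog.py '[[0,0,0,0,0,0,0],[0,0,-0.01,0,0,0,0],[0,0,-0.03,0,0,0,0],[0,0,-0.05,0,0,0,0],[0,0,-0.07,0,0,0,0],[0,0,-0.07,0,0,0,0]]'
```

```text
time_s: 2.52
eef_pos: [0.4889, -0.1706, 0.1823]
eef_rot: [0.001, 0.691, 0.723, 0.0]
wrist_force: [-0.8, 0.0, 5.5]
opening: 0.086
grasp_force: 59.5
time_s: 3.28
eef_pos: [0.4889, -0.1704, 0.2523]
eef_rot: [0.001, 0.691, 0.723, 0.0]
wrist_force: [-0.0, 0.4, -4.6]
opening: 0.085
grasp_force: 58.6
```

```bash
python3 jog.py '[[0.06,0.004,-0.02,0,0,0,0],[0.12,0.008,-0.04,0,0,0.02,0],[0.18,0.012,-0.06,0,0,0.04,0],[0.24,0.016,-0.07,0,0,0.065,0],[0.27,0.018,-0.07,0,0,0.065,0],[0.27,0.018,-0.07,0,0,0.065,0],[0.27,0.018,-0.07,0,0,0.065,0]]'
python3 - <<'E'
from h import *
import pickle
p=camrig.camera_params("wrist");im=camrig.camera("wrist");cv2.imwrite("pics/w2.png",im);pickle.dump(p,open("w2.pkl","wb"))
s=camrig.camera("side");cv2.imwrite("pics/s2.png",s)
c=crop(s,240,140,120,130,5,10);c=c[:600]
d=cv2.resize(im[:,140:500],(180,200));c[:200,420:600]=d
cv2.imwrite("pics/c3.png",np.hstack([c[:,:600]]))
cv2.imwrite("pics/c4.png",crop(im,200,0,200,150,4,10))
E
```

```text
time_s: 4.15
eef_pos: [0.4933, 0.1, 0.3198]
eef_rot: [-0.001, 0.714, 0.7, -0.001]
wrist_force: [-0.0, 0.4, -4.0]
opening: 0.083
grasp_force: 58.8
```

View pics/c3.png

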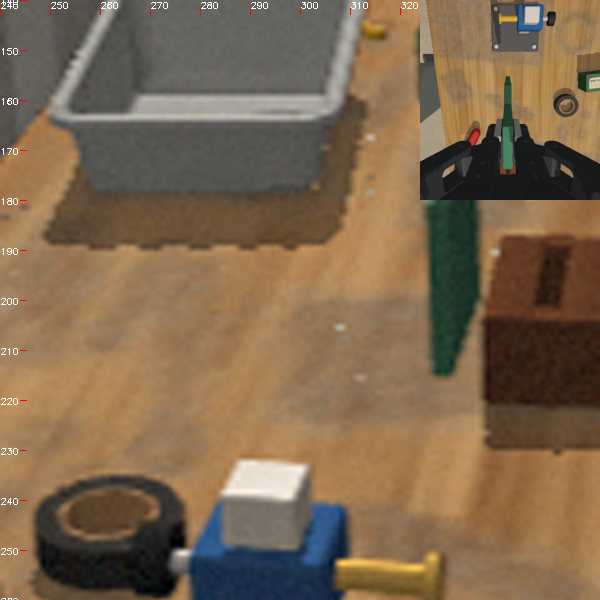

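View pics/c4.png

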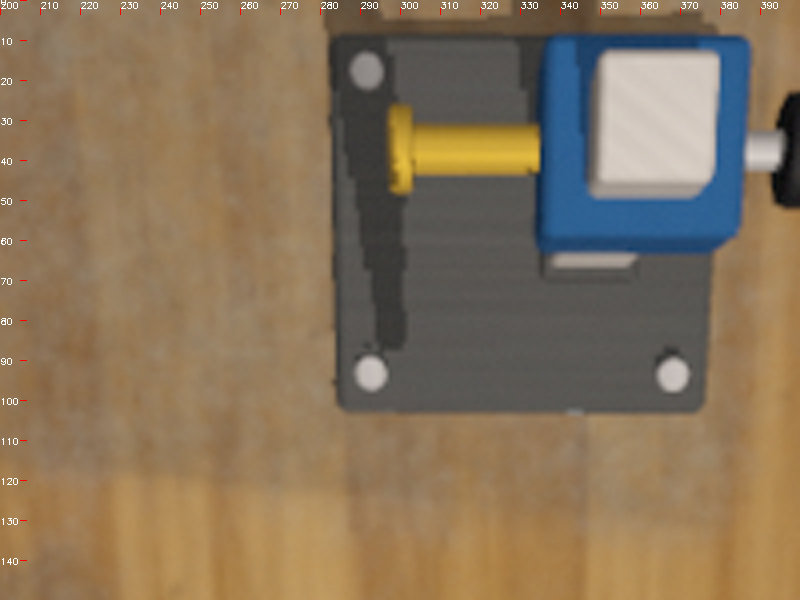

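Wrist view: pin axis at row ≈37 (head left edge 297, root 335), post top (349..379, 13..45), base left edge 283, corners (284,102),(376,102). Side: pin axis row ≈255, head right edge ≈328.

Run:
```python
from h import *
import pickle;W=pickle.load(open("w2.pkl","rb"));T=camrig.camera_params("top");S=camrig.camera_params("side")
def w(a,L):
    L=np.array(L)/1e3;c,s=np.cos(a[2]),np.sin(a[2]);z=a[3] if len(L)<3 else L[2]
    return [a[0]+c*L[0]-s*L[1],a[1]+s*L[0]+c*L[1],z]
def fit(pts,g,nm):
    s=least_squares(lambda a:np.concatenate([proj(p,w(a,L))[0]-uv for p,L,uv in pts]),g,loss="soft_l1")
    print(nm,s.x.round(4));print(np.array([proj(p,w(s.x,L))[0]-uv for p,L,uv in pts]).round(1).tolist())
PW=[(W,(18,12,161),(349,13)),(W,(42,12,161),(379.5,13)),(W,(42,-12,161),(378,46)),(W,(18,-12,161),(347.5,45)),(W,(-50,55,10),(282.5,9)),(W,(-50,-55,10),(284,102)),(W,(70,-55,10),(376,102)),(W,(-25,0),(297,37)),(W,(8,0),(335,37.5))]
PT=[(T,(18,12,161),(213,198.5)),(T,(18,-12,161),(225,198.5)),(T,(42,12,161),(212.7,187.3)),(T,(42,-12,161),(224.5,187.2)),(T,(70,-55,10),(253.5,188)),(T,(-25,0),(220.4,219.2))]
PS=[(S,(18,-12,161),(302,233)),(S,(42,-12,161),(287.5,232)),(S,(-25,0),(328,255.3)),(S,(8,0),(307,254.8))]
fit(PW,[.5,.23,0,.13],"W");fit(PT+PS,[.5,.23,0,.13],"TS");fit(PW+PT+PS,[.5,.23,0,.13],"all")
o=status.get_obs();print(o["q"],o["eef_pos"],q2R(o["eef_rot"]).as_matrix().round(3).tolist())
# in-hand check: strap outline at assumed pose in side view
for L in((0,33,-.1723),(0,-31,-.1723)):
    M=q2R(o["eef_rot"]).as_matrix();X=o["eef_pos"]+np.array([0,L[1]/1e3,L[2]]);print(proj(S,X).round(1))
```

```text
W [ 0.503   0.2277 -0.0222  0.1309]
[[0.3, -0.5], [0.4, -0.4], [0.2, -0.0], [0.8, 0.9], [-1.3, -1.3], [-0.7, 1.4], [0.3, 1.7], [-0.2, 0.1], [-0.9, -0.2]]
TS [ 0.5028  0.2281 -0.0247  0.1268]
[[-0.8, -0.7], [-1.9, -0.6], [0.0, -0.3], [-0.9, -0.1], [0.4, -0.8], [0.1, -0.3], [0.4, -1.7], [0.2, -1.7], [0.4, 0.5], [0.9, -0.6]]
all [ 0.503   0.228  -0.0268  0.1273]
[[0.3, -0.9], [0.4, -0.6], [0.1, -0.2], [0.7, 0.6], [-1.2, -1.8], [-0.9, 0.9], [0.0, 1.7], [-0.0, 0.4], [-1.1, 0.2], [-0.8, -0.8], [-1.8, -0.7], [0.1, -0.3], [-0.8, -0.1], [0.5, -0.8], [0.1, -0.4], [0.4, -1.7], [0.2, -1.8], [0.3, 0.3], [0.8, -0.8]]
[-3.72569148e-02 -3.39547220e-02  1.69378104e+00 -3.72677022e-04
  1.48303022e+00 -1.68615769e-02] [0.4936487  0.09936994 0.32024086] [[0.02, 1.0, -0.001], [1.0, -0.02, -0.0], [-0.0, -0.001, -1.0]]
[[327.4 215.1]]
[[332.7 199.2]]
```

```bash
python3 jog.py '[[0.02,0.002,0.05,0,0,0,0],[0.05,0.0024,0.09,0,0,0,0],[0.05,0.0024,0.1034,0,0,0,0],[0.05,0.0024,0.1034,0,0,0,0],[0.06,0.002,0.1034,0,0,0,0],[0.075,0.002,0.1034,0,0,0,0],[0.09,0.0015,0.1034,0,0,0,0],[0.1,0.0015,0.1034,0,0,0,0],[0.1,0.0015,0.1034,0,0,0,0]]'
python3 - <<'E'
from h import *
s=camrig.camera("side");t=camrig.camera("top")
cv2.imwrite("pics/c5.png",np.hstack([crop(s,270,170,80,120,5,10),crop(t,195,170,60,80,6,10)[:480].repeat(1,0) if 0 else cv2.resize(crop(t,195,170,70,100,6,10),(350,600)) if 0 else crop(t,195,160,70,120,5,10)]))
o=status.get_obs();print(o["eef_pos"],o["wrist_force"],o["torque"])
E
```

```text
time_s: 5.38
eef_pos: [0.497, 0.2013, 0.2176]
eef_rot: [0.0, 0.713, 0.701, -0.0]
wrist_force: [0.1, -0.1, -4.1]
opening: 0.086
grasp_force: 59.1
[0.4970947 0.200438  0.2174935] [-0.53060164 -0.17828826 -2.89928242] [ 0.01717361  0.02285169 -0.03561976]
```

View pics/c5.png

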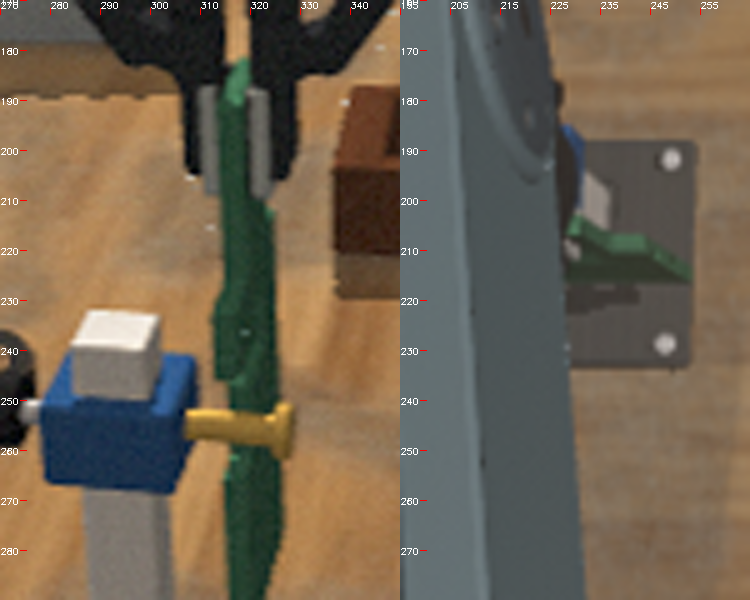

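Pin (side rows 250–257) lies in the mouth under the jaw (bottom ≈ row 246), strap between head and clamp. Lower to feel.

```bash
python3 jog.py '[[0,0,0.004,0,0,0,0],[0,0,0.008,0,0,0,0],[0,0,0.01,0,0,0,0],[0,0,0.01,0,0,0,0],[0,0,0.01,0,0,0,0]]'|sed -n '2p;4p'; python3 jog.py '[[0,0,0.001,0,0,0,0],[0,0,0.001,0,0,0,0],[0,0,0.001,0,0,0,0]]'|sed -n '2p;4p';python3 jog.py '[[0,0,0.001,0,0,0,0],[0,0,0.001,0,0,0,0],[0,0,0.001,0,0,0,0]]'|sed -n '2p;4p'
```

```text
eef_pos: [0.4973, 0.2003, 0.2077]
wrist_force: [-1.0, 0.2, -4.0]
eef_pos: [0.4972, 0.2004, 0.2066]
wrist_force: [-0.2, 0.6, -3.3]
eef_pos: [0.4972, 0.2003, 0.2056]
wrist_force: [0.2, 0.6, -3.6]
```

```bash
python3 jog.py '[[0,0,0.001,0,0,0,0],[0,0,0.001,0,0,0,0],[0,0,0.001,0,0,0,0]]'|sed -n '2p;4p'; python3 jog.py '[[0,0,0.001,0,0,0,0],[0,0,0.001,0,0,0,0],[0,0,0.001,0,0,0,0]]'|sed -n '2p;4p'
```

```text
eef_pos: [0.4972, 0.2003, 0.2046]
wrist_force: [-0.2, -0.3, -3.8]
eef_pos: [0.4972, 0.2003, 0.2036]
wrist_force: [-0.2, -0.2, -3.6]
```

```bash
python3 jog.py '[[0,0,0.001,0,0,0,0],[0,0,0.001,0,0,0,0],[0,0,0.001,0,0,0,0]]'|sed -n '2p;4p'
```

```text
eef_pos: [0.4972, 0.2003, 0.2026]
wrist_force: [0.4, -0.4, -4.4]
```

```bash
python3 jog.py '[[0,0,0.001,0,0,0,0],[0,0,0.001,0,0,0,0],[0,0,0.001,0,0,0,0]]'|sed -n '2p;4p'
```

```text
eef_pos: [0.4972, 0.2003, 0.2016]
wrist_force: [0.3, 0.1, -3.0]
```

```bash
python3 jog.py '[[0,0,0.0007,0,0,0,0],[0,0,0.0007,0,0,0,0],[0,0,0.0007,0,0,0,0]]'|sed -n '2p;4p'
```

```text
eef_pos: [0.4972, 0.2003, 0.2009]
wrist_force: [0.2, 0.2, -3.7]
```

```bash
python3 jog.py '[[0,0,0.0007,0,0,0,0],[0,0,0.0007,0,0,0,0],[0,0,0.0007,0,0,0,0]]'|sed -n '2p;4p'
```

```text
eef_pos: [0.4974, 0.2003, 0.2005]
wrist_force: [-0.6, -1.1, -0.3]
```

```bash
python3 jog.py '[[0,0,0.0007,0,0,0,0],[0,0,0.0007,0,0,0,0],[0,0,0.0007,0,0,0,0]]'|sed -n '2p;4p'
```

```text
eef_pos: [0.4975, 0.2003, 0.2003]
wrist_force: [-3.0, -1.8, 6.1]
```

Contact at TCP z ≈0.2006. Raise ~1.2 mm to centre the slot and slide in.

```bash
python3 jog.py '[[0,0,-0.0025,0,0,0,0],[0,0,-0.0025,0,0,0,0],[0.002,0,-0.0025,0,0,0,0],[0.004,0,-0.0025,0,0,0,0],[0.006,0,-0.0025,0,0,0,0],[0.008,0,-0.0025,0,0,0,0],[0.010,0,-0.0025,0,0,0,0],[0.010,0,-0.0025,0,0,0,0]]'|sed -n '2p;4p'
```

```text
eef_pos: [0.4974, 0.2105, 0.202]
wrist_force: [0.3, 0.6, -3.2]
```

```bash
python3 jog.py '[[0.002,0,0,0,0,0,0],[0.004,0,0,0,0,0,0],[0.006,0,0,0,0,0,0],[0.006,0,0,0,0,0,0]]'|sed -n '2p;4p'
```

```text
eef_pos: [0.4975, 0.2165, 0.202]
wrist_force: [0.4, 0.5, -3.6]
```

```bash
python3 jog.py '[[0.002,0,0,0,0,0,0],[0.004,0,0,0,0,0,0],[0.006,0,0,0,0,0,0],[0.008,0,0,0,0,0,0],[0.0095,0,0,0,0,0,0],[0.0095,0,0,0,0,0,0],[0.0095,0,0,0,0,0,0]]'|sed -n '2p;4p'
```

```text
eef_pos: [0.4977, 0.2258, 0.202]
wrist_force: [0.3, 0.1, -3.3]
```

```bash
python3 jog.py '[[0.0012,0,0,0,0,0,0],[0.0012,0,0,0,0,0,0],[0.0012,0,0,0,0,0,0]]'|sed -n '2p;4p'
```

```text
eef_pos: [0.4977, 0.227, 0.202]
wrist_force: [0.6, -0.1, -4.2]
```

```bash
python3 jog.py '[[0.001,0,0,0,0,0,0],[0.001,0,0,0,0,0,0],[0.001,0,0,0,0,0,0]]'|sed -n '2p;4p'
```

```text
eef_pos: [0.4977, 0.228, 0.202]
wrist_force: [-0.7, -0.2, -3.1]
```

Continue to the slot end by feel.

```bash
python3 jog.py '[[0.0008,0,0,0,0,0,0],[0.0008,0,0,0,0,0,0],[0.0008,0,0,0,0,0,0]]'|sed -n '2p;4p'
```

```text
eef_pos: [0.4978, 0.2288, 0.202]
wrist_force: [0.2, 0.3, -3.6]
```

```bash
python3 jog.py '[[0.0008,0,0,0,0,0,0],[0.0008,0,0,0,0,0,0],[0.0008,0,0,0,0,0,0]]'|sed -n '2p;4p'
```

```text
eef_pos: [0.4978, 0.2296, 0.202]
wrist_force: [-1.0, 0.1, -3.6]
```

```bash
python3 jog.py '[[0.0006,0,0,0,0,0,0],[0.0006,0,0,0,0,0,0],[0.0006,0,0,0,0,0,0]]'|sed -n '2p;4p'
```

```text
eef_pos: [0.4978, 0.2303, 0.202]
wrist_force: [0.3, 0.1, -4.5]
```

```bash
python3 jog.py '[[0.0007,0,0,0,0,0,0],[0.0007,0,0,0,0,0,0],[0.0007,0,0,0,0,0,0]]'|sed -n '2p;4p'
```

```text
eef_pos: [0.4978, 0.2309, 0.202]
wrist_force: [-0.3, -0.5, -2.9]
```

```bash
python3 jog.py '[[0.0007,0,0,0,0,0,0],[0.0007,0,0,0,0,0,0],[0.0007,0,0,0,0,0,0]]'|sed -n '2p;4p'
```

```text
eef_pos: [0.4978, 0.2316, 0.202]
wrist_force: [-0.6, 1.0, -3.9]
```

```bash
python3 jog.py '[[0.0007,0,0,0,0,0,0],[0.0007,0,0,0,0,0,0],[0.0007,0,0,0,0,0,0]]'|sed -n '2p;4p'
```

```text
eef_pos: [0.4978, 0.2321, 0.202]
wrist_force: [-0.1, -2.7, -2.9]
```

```bash
python3 jog.py '[[0.0007,0,0,0,0,0,0],[0.0007,0,0,0,0,0,0],[0.0007,0,0,0,0,0,0]]'|sed -n '2p;4p'
python3 - <<'E'
from h import *
s=camrig.camera("side");cv2.imwrite("pics/c6.png",crop(s,270,170,80,120,5,10));print(status.get_obs()["time_s"])
E
```

```text
eef_pos: [0.4978, 0.2324, 0.2019]
wrist_force: [-0.3, -5.3, -2.5]
15.275
```

View pics/c6.png

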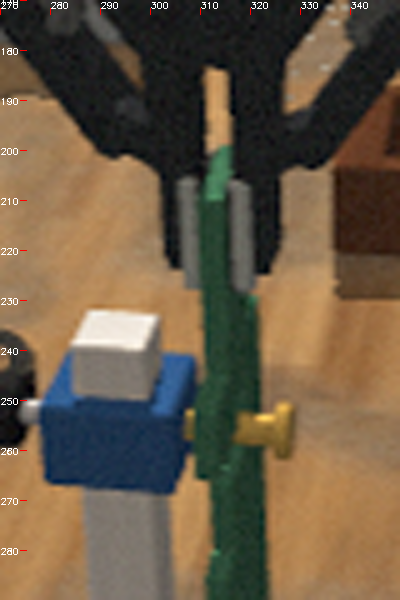

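Strap is on the pin behind the head; slot end felt at y≈0.232. Back off 1.5 mm, then lower.

```bash
python3 jog.py '[[-0.0026,0,0,0,0,0,0],[-0.0026,0,0,0,0,0,0],[-0.0026,0,0.001,0,0,0,0],[-0.0026,0,0.002,0,0,0,0],[-0.0026,0,0.003,0,0,0,0],[-0.0026,0,0.003,0,0,0,0]]'|sed -n '2p;4p'
```

```text
eef_pos: [0.4977, 0.2305, 0.1988]
wrist_force: [-0.4, -0.3, -3.5]
```

```bash
python3 jog.py '[[0,0,0.001,0,0,0,0],[0,0,0.002,0,0,0,0],[0,0,0.002,0,0,0,0]]'|sed -n '2p;4p'
```

```text
eef_pos: [0.4977, 0.2304, 0.1969]
wrist_force: [-0.1, 0.1, -3.7]
```

```bash
python3 jog.py '[[0,0,0.001,0,0,0,0],[0,0,0.002,0,0,0,0],[0,0,0.002,0,0,0,0]]'|sed -n '2p;4p'
```

```text
eef_pos: [0.4977, 0.2304, 0.1949]
wrist_force: [-0.2, -1.1, -3.9]
```

Below the resting height without contact: in the notch. Continue to seat.

```bash
python3 jog.py '[[0,0,0.001,0,0,0,0],[0,0,0.0015,0,0,0,0],[0,0,0.0015,0,0,0,0]]'|sed -n '2p;4p'
```

```text
eef_pos: [0.4978, 0.2304, 0.1934]
wrist_force: [0.2, -0.1, -4.3]
```

```bash
python3 jog.py '[[0,0,0.0007,0,0,0,0],[0,0,0.0007,0,0,0,0],[0,0,0.0007,0,0,0,0]]'|sed -n '2p;4p'
```

```text
eef_pos: [0.4978, 0.2304, 0.1928]
wrist_force: [-0.4, 0.6, -3.4]
```

```bash
python3 jog.py '[[0,0,0.0005,0,0,0,0],[0,0,0.0005,0,0,0,0],[0,0,0.0005,0,0,0,0]]'|sed -n '2p;4p'
```

```text
eef_pos: [0.4978, 0.2304, 0.1923]
wrist_force: [0.5, 0.1, -3.5]
```

```bash
python3 jog.py '[[0,0,0.0005,0,0,0,0],[0,0,0.0005,0,0,0,0],[0,0,0.0005,0,0,0,0]]'|sed -n '2p;4p'
```

```text
eef_pos: [0.4979, 0.2305, 0.192]
wrist_force: [-1.0, 1.1, -0.5]
```

```bash
python3 jog.py '[[0,0,0.0005,0,0,0,0],[0,0,0.0005,0,0,0,0],[0,0,0.0005,0,0,0,0]]'|sed -n '2p;4p'
```

```text
eef_pos: [0.498, 0.2305, 0.1919]
wrist_force: [-2.4, -1.5, 5.7]
```

Seated (force back up at 8.6 mm). Release and rise.

```bash
python3 jog.py '[[0,0,-0.0006,0,0,0,0],[0,0,-0.0006,0,0,0,0.15],[0,0,-0.0006,0,0,0,0.3],[0,0,-0.0006,0,0,0,0.4],[0,0,-0.0006,0,0,0,0.4],[0,0,-0.0006,0,0,0,0.4],[0,0,-0.0006,0,0,0,0.4]]'; python3 jog.py '[[0,0,-0.01,0,0,0,0.4],[0,0,-0.03,0,0,0,0.4],[0,0,-0.06,0,0,0,0.4],[0,0,-0.1,0,0,0,0.4],[-0.05,0,-0.14,0,0,0,0.4],[-0.11,0,-0.16,0,0,0,0.4],[-0.17,0,-0.16,0,0,0,0.4],[-0.2,0,-0.16,0,0,0,0.4],[-0.2,0,-0.16,0,0,0,0.4]]'
python3 - <<'E'
from h import *
s=camrig.camera("side");t=camrig.camera("top");w=camrig.camera("wrist")
c=np.hstack([crop(s,260,180,80,120,5,10),crop(t,195,160,70,120,5,10)]);cv2.imwrite("pics/c7.png",c)
E
```

```text
time_s: 19.52
eef_pos: [0.4978, 0.2304, 0.1919]
eef_rot: [-0.0, 0.714, 0.7, 0.0]
wrist_force: [-0.5, 0.4, -0.3]
opening: 0.401
grasp_force: 0.0
time_s: 20.65
eef_pos: [0.4941, 0.0286, 0.3528]
eef_rot: [0.001, 0.715, 0.699, 0.0]
wrist_force: [-0.2, -0.8, -0.1]
opening: 0.402
grasp_force: 0.0
```

View pics/c7.png

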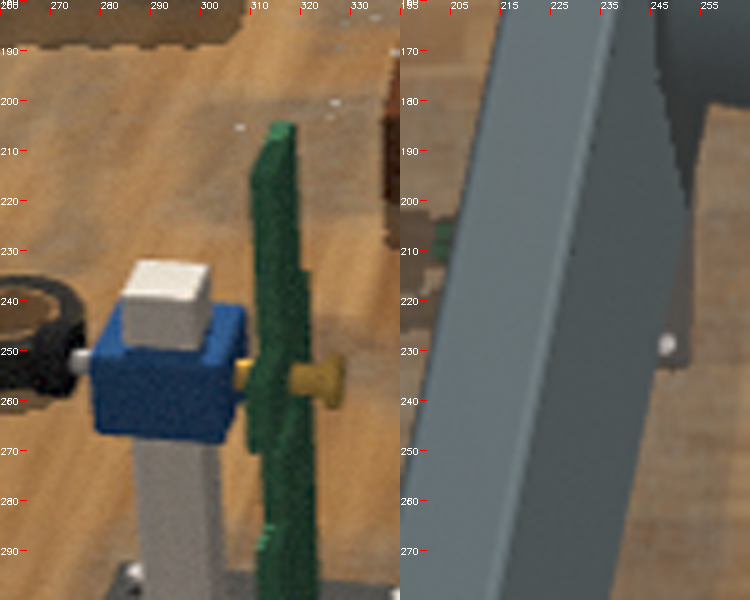

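The strap hangs upright on the pin (side: tab top at (315,205), pin passing through at row ≈255, head in front). Let it settle and hand in.

```bash
python3 jog.py '[[0,0,0,0,0,0,0.4],[0,0,0,0,0,0,0.4],[0,0,0,0,0,0,0.4],[0,0,0,0,0,0,0.4],[0,0,0,0,0,0,0.4],[0,0,0,0,0,0,0.4],[0,0,0,0,0,0,0.4],[0,0,0,0,0,0,0.4]]'; python3 -c "
from bench import ctrl, camrig, status
print(ctrl.hand_in())"
```

```text
time_s: 21.8
eef_pos: [0.494, 0.0304, 0.3519]
eef_rot: [-0.0, 0.714, 0.7, 0.0]
wrist_force: [-0.5, -0.1, -0.4]
opening: 0.401
grasp_force: 0.0
the job is handed in; nothing more can be done
None
```

The strap plate hangs upright and free on the brass pin, seated in its notch behind the head, and I handed the job in at 21.8 s; the hand-in returned no verdict.

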